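# Index the specimen turntable and make a test stroke

### The arm

A 6-joint arm with a two-finger parallel gripper is mounted at the origin on a cart in front of the work surface, level with it; the furniture and walls round the work are solid. World frame = base frame: x ahead of the robot, y to its left, z up, the work surface at z = 0. Lengths are in m, angles in rad, forces in N, time in s.
With the tool pointing down it reaches from about 0.325 to 0.85 m from the base axis. Payload 15.5 kg.
Tool frame: the origin (TCP) lies at the very end of the fingers, on their centre line; the grasp point (between the pads) lies robot.grip_point_offset behind it (robot.grip_point_offset is the distance from the TCP to the grasp point, in m); z points along the fingers, x is the direction in which the jaws open and shut, and the axes are right-handed (so a half turn about z gives the same grasp; the last joint's range is limited). The gripper opens to 91 mm and grips with 3 to 60 N. Pads are 32 mm wide; open, the fingers measure 118 mm over their backs; the gripper's body (76 mm by 178 mm) begins 60 mm behind the grasp point.
Start: joints at [-1.419, 0.494, 1.345, -0, 1.302, -0.096], TCP at [0.153, -0.606, 0.187] pointing down, gripper open.
Joint ranges: [-2.91, 2.91], [-0.82, 2.16], [0.22, 2.67], [-1.22, 4.37], [0.12, 2.79], [-3.08, 3.08]. Speed limits (rad/s): [1.89, 1.89, 2.57, 3.01, 3.01, 3.01].

### API

Orientations are given as a unit quaternion [w, x, y, z].
In Python, from plant import sensors, viewer, robot gives the robot as it stands.
- The arm moves only by the tool play_rows, never from a script. Its argument "moves" is a list that holds one entry, the list of rows, each a list of 7 numbers: the turn, a rotation vector about the tool's x, y, z as a fraction of full scale, then the shift along the tool's x, y, z as a fraction of full scale, then the opening, from 0 (shut) to 1 (fully open). In form: [[[ax, ay, az, x, y, z, claw], ...]]. A call has exactly 10 rows; each row is the pose to reach, as a shift and turn from the pose measured when the call began, along the tool's axes at that moment; what a row does not reach only later rows make up. Full scale, the value 1, is 0.3 m for a shift and 90 degrees for a turn. A row lasts 1/10 s, in which the tool goes at most 50 mm and 8.59 degrees, less where a joint would pass 70% of its speed; a pose out of reach is approached as far as the arm can. A call with a number of a shift or a turn outside -1 to 1 is refused whole. A call with a gripper value outside its range is refused whole. The fingers move at their own pace and stop on an object; "squeeze" is the grip in N (left out, the last holds). Time passes only in rows, so rows that repeat a pose let the fingers close, or fill a call up. It gives the time, the measured TCP pose, the force and the opening at its end, in the units of the state.
- sensors.observe(): the state, without advancing time (a new reading comes with each control period).
- viewer.camera(name): name is "scene" or "top" or "wrist"; returns the picture (420x560x3 uint8, blue, green, red); there is no depth.
- viewer.camera_params(name): a dict with "mtx" (3x3 intrinsics, pixels), "xyz" and "attitude" of the camera in the world. Camera axes: x right, y down, z forward; pixel columns grow to the right and rows downward; lengths in m; the calibration is good to about 2 mm. A picture is of the moment at which its call begins: read the wrist's pose just before it. camera_params takes no time and is no camera call; for the wrist camera it gives the pose at the moment of the call.
- robot.finish_job(): hands the job in, once; it reports no verdict.
The state is a dict: "clock": time; "joint_pos": joint angles; "qvel": joint speeds; "effort": joint torques, N m; "ee_pos": TCP position; "orientation": TCP orientation; "wrist_force": force on the tool from outside, world axes, zero at the start; "wrist_torque": the same for the moment, N m; "grip_width": opening from 0.0 (shut) to 1.0 (fully open).
Only numpy, scipy, OpenCV 4.12 (cv2) and the standard library are available. Lean on these libraries where they do the work, as an engineer would, in place of code of your own. Each camera call takes 0.05 s, during which the arm holds its last target. There are 200 camera calls.

### The job

Turn the specimen turntable of the test stand by its central bar knob until the arrow mark on the table points exactly at the fixed index nose on the base. Only then press the sprung plunger of the press head all the way down, and let it come back up slowly under control, not snapping back. Leave the crucible and the weighing bottle on the base undisturbed.

Things in the scene. Friction and masses are not known exactly. Their poses are not given: they have to be found in the camera images.
- test_stand: Grey specimen test stand, fixed to the bench. Base plate 284 x 326 mm, its top 20 mm above the bench. Origin: on the vertical axis of the turntable, at bench height; z up. From this axis the fixed index nose lies towards -x of the stand, the press head and its round column (top 101 mm above the bench) towards -y. The stand's yaw and position vary.
- knob_grip (a point): Centre of the black bar knob on the turntable's axis, the place to grip: a straight upright bar 56 mm long, 14 mm thick and 34 mm high, its top 16 mm above this point (140 mm above the bench), on a 22 mm stem 60 mm tall. The length of the bar lies along the line from the axis to the arrow mark; it turns with the table. The point's x axis lies along the bar, pointing away from the mark.
- mark_tip (a point): Tip of the dark raised arrow mark on the turntable, at its rim, 121.5 mm from the axis and 34 mm above the bench. It turns with the table.
- index_tip (a point): Where the arrow's tip must come: the point of the rim right at the dark pointed nose of the fixed index block on the base, 121.5 mm from the axis, 34 mm above the bench, same height as the arrow tip. The index block stands up to 34 mm above the bench.
- cap_top (a point): Centre of the top face of the plunger's black round cap, 38 mm across, 105 mm from the turntable axis. 139 mm above the bench when the plunger is up; it moves straight down with the plunger. The head below it is 36 mm wide, its top 101 mm above the bench.
- plunger (a joint): Downward travel of the plunger in m: 0 fully up, 0.025 fully down (end stop, foot on the rubber pad). A spring lifts it: about 4 N to begin pressing, 9 N fully down; almost undamped, so it snaps up if let go while down.
- crucible_mid (a point): Middle (half-way up) of the loose white crucible, 42 mm across, 33 mm high, standing on the base plate near its corner on the index side of the press column. Not to be disturbed.
- weighing_bottle_mid (a point): Middle (half-way up) of the loose glass weighing bottle, 37 mm across, 51 mm high, standing on the base plate near its corner on the other side of the press column. Not to be disturbed.
- turntable (a joint): Turn of the turntable about the vertical in rad, growing anticlockwise seen from above: the mark is at the index when it reads 0 or a whole turn (6.283). The aluminium table (244 mm across, top 32 mm above the bench, three black rubber pads 26 mm across and 8 mm high near its rim) turns either way without detents and without stops within a whole turn, with 0.12 N m of friction, and stays where it is left.

How it is judged:
On the way, in this order (a step that is already met when the one before it is completed fails the run):
1. the arrow mark stands at the index (tips within 7 mm) and the table has stopped (horizontal distance between mark_tip and index_tip below 0.007 m and velocity of joint turntable between -0.05 and 0.05 rad/s), for 0.3 s.
2. with the mark at the index the plunger is pressed all the way down (at least 22 of 25 mm) (horizontal distance between mark_tip and index_tip below 0.007 m and value of joint plunger above 0.022 m), for 0.1 s.
At the end, for the whole second after the job is handed in: The arrow's tip is within 7 mm of the index point, the turntable is at rest, and the plunger is fully up again (within 2 mm) (all of step 1 and value of joint plunger below 0.002 m); the robot touches nothing.
It fails at once if the plunger snaps back (rises faster than 0.2 m/s) (velocity of joint plunger below -0.2 m/s).
It fails at once if the plunger is pressed (more than 8 mm) while the mark is off the index (more than 15 mm) (value of joint plunger above 0.008 m and horizontal distance between mark_tip and index_tip above 0.015 m).
It fails at once if the crucible or the weighing bottle is disturbed (moved more than 15 mm) (distance of any of crucible_mid, weighing_bottle_mid from where it was at the start of the episode above 0.015 m).
It also fails if it takes over 72 s, if anything falls off the work surface, if the arm or the gripper's body presses on something with over 40 N, if the wrist force passes 120 N, or if a joint passes its speed limit or range.

## Working session

There is one attempt and no reset: what is moved stays moved. The work goes in short steps, Python scripts to look and compute and a tool call to move; the robot and the scene stay as the last step left them, time stands still between calls to the robot, and variables do not carry over. Pictures are saved under pics/ and viewed, about 8 in all and at most 12, crops included, and the job is handed in when it is done.

Besides the shell and the picture viewer there is one more tool, called after "Request:" by a JSON object that holds its "api" and its "payload", one argument or row to a line. play_rows: Moves the arm, as the interface text tells. Its arguments: {"type":"object","properties":{"moves":{"type":"array"},"squeeze":{"type":"number"}},"required":["moves"]}

```bash
mkdir -p pics; ls
python3 - <<'E'
from plant import sensors, viewer, robot
import cv2,numpy as np
print(sensors.observe()); print(robot.grip_point_offset)
for n in("top","scene"):
    cv2.imwrite(f"pics/{n}0.png",viewer.camera(n)); print(viewer.camera_params(n))
E
```

```text
pics
{'clock': 0.0, 'joint_pos': array([-1.41845380e+00,  4.94211502e-01,  1.34613484e+00,  1.63927677e-05,
        1.30254617e+00, -9.55219030e-02]), 'qvel': array([ 0.0004617 ,  0.00106074,  0.00139336, -0.00122269,  0.00019958,
        0.00065661]), 'effort': array([ 3.46227171e-03, -8.78816700e+01, -3.81855726e+01,  7.12262699e-02,
        5.32198045e-02, -1.52206289e-04]), 'ee_pos': array([ 0.15326334, -0.6054689 ,  0.18671945]), 'orientation': array([-4.52071333e-04,  7.89091081e-01, -6.14275869e-01, -4.67010363e-04]), 'wrist_force': array([0.24153407, 0.11917096, 0.05369522]), 'wrist_torque': array([-0.02205855, -0.01294359, -0.03326794]), 'grip_width': 0.9998167919516944}
0.0188
{'mtx': array([[444.83477635,   0.        , 282.73004355],
       [  0.        , 444.83477635, 208.69352123],
       [  0.        ,   0.        ,   1.        ]]), 'xyz': array([ 0.40393192, -0.01139439,  0.92278663]), 'attitude': array([-0.07894855,  0.73032284, -0.67443725,  0.07436449])}
{'mtx': array([[485.03577209,   0.        , 278.90514801],
       [  0.        , 485.03577209, 215.0753893 ],
       [  0.        ,   0.        ,   1.        ]]), 'xyz': array([0.11011737, 0.61354724, 0.52310343]), 'attitude': array([ 0.15985263, -0.27311984,  0.80614024, -0.49999061])}
```

View pics/top0.png

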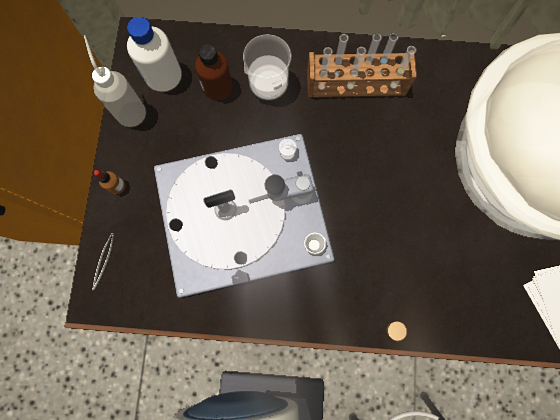

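View pics/scene0.png

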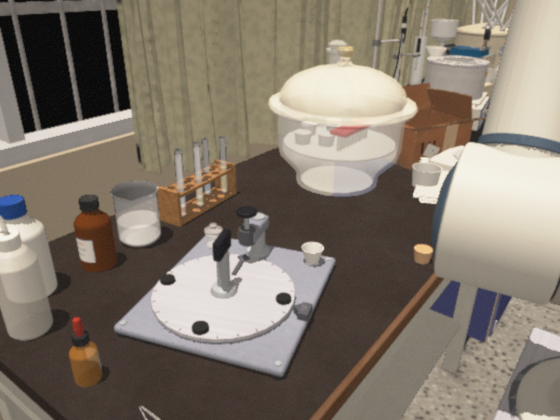

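```bash
cat > h.py <<'E'
import numpy as np,cv2
from scipy.spatial.transform import Rotation as R
from plant import sensors,viewer,robot
def rot(q): return R.from_quat(np.roll(q,-1)).as_matrix()
def ray(P,uv,z):
    uv=np.atleast_2d(np.array(uv,float)); d=np.c_[uv,np.ones(len(uv))]@np.linalg.inv(P["mtx"]).T@rot(P["attitude"]).T
    return P["xyz"]+d*((z-P["xyz"][2])/d[:,2])[:,None]
def proj(P,X):
    c=(np.atleast_2d(X)-P["xyz"])@rot(P["attitude"])@P["mtx"].T
    return c[:,:2]/c[:,2:]
E
python3 - <<'E'
from h import *
P=viewer.camera_params("top"); im=cv2.imread("pics/top0.png")
c=ray(P,[(155,168),(301,135),(333,262),(179,296)],.02); print(c.round(3), np.linalg.norm(np.roll(c,-1,0)-c,axis=1))
print("pads",ray(P,[(211,162),(176,225),(240,258)],.04).round(3))
print("bar",ray(P,[(205,203),(219,199),(234,195)],.14).round(3),"cap",ray(P,[(275,184)],.139).round(3))
cr=cv2.resize(im[125:305,145:345],None,fx=4,fy=4,interpolation=cv2.INTER_CUBIC)[:, :800][:600]
cr=cv2.resize(im[130:300,145:345],None,fx=3.5,fy=3.5,interpolation=cv2.INTER_CUBIC)
cv2.imwrite("pics/c1.png",cr)
E
```

```text
[[ 0.669  0.279  0.02 ]
 [ 0.768 -0.024  0.02 ]
 [ 0.501 -0.108  0.02 ]
 [ 0.409  0.194  0.02 ]] [0.31904109 0.28038704 0.31567079 0.27397243]
pads [[0.686 0.159 0.04 ]
 [0.548 0.214 0.04 ]
 [0.492 0.079 0.04 ]]
bar [[0.576 0.141 0.14 ]
 [0.585 0.117 0.14 ]
 [0.595 0.091 0.14 ]] cap [[0.622 0.018 0.139]]
```

View pics/c1.png

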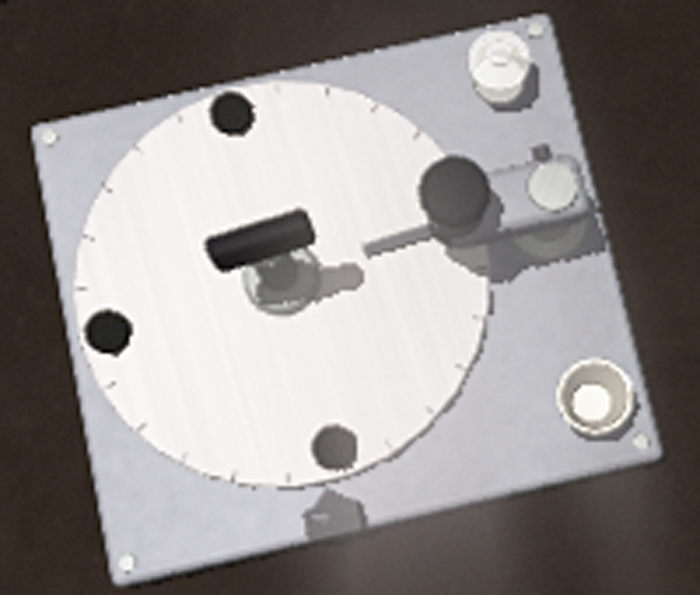

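The top view shows the bar at about (219,199), the cap at (275,184) and the index nose tip near (238,270). The arrow runs from (249,201) towards the press and under its head, so the table needs roughly a quarter turn clockwise.

Run:
```python
from h import *
P=viewer.camera_params("top")
cp=lambda a:[(x/3.5+145-.36,y/3.5+130-.36) for x,y in a]
pads=ray(P,cp([(233,112),(109,331),(334,446)]),.04)
A=np.c_[2*pads[:,:2],np.ones(3)]; s=np.linalg.solve(A,(pads[:,:2]**2).sum(1)); print("pad centre",s[:2],"r",np.sqrt(s[2]+s[:2]@s[:2]))
print("nose",ray(P,cp([(327,489)]),.034))
b=ray(P,cp([(207,239),(304,211),(313,228),(214,258)]),.14); print("bar top",b.round(4),b.mean(0))
d=b[1]-b[0]+b[2]-b[3]; print("bar ang",np.degrees(np.arctan2(d[1],d[0])),np.linalg.norm(d)/2)
a=ray(P,cp([(365,248),(430,231)]),.034);d=a[1]-a[0];print("arrow",a.round(4),np.degrees(np.arctan2(d[1],d[0])))
print("cap",ray(P,cp([(455,189)]),.139))
S=sensors.observe();Rt=rot(S["orientation"]);print(Rt.round(3));print("tool x ang",np.degrees(np.arctan2(Rt[1,0],Rt[0,0])))
W=viewer.camera_params("wrist");print((W["xyz"]-S["ee_pos"])@Rt, (Rt.T@rot(W["attitude"])).round(3),W["mtx"])
```

```text
pad centre [0.59009394 0.11853603] r 0.10430470774518699
nose [[0.46967804 0.0809057  0.034     ]]
bar top [[0.5849 0.1447 0.14  ]
 [0.6038 0.0963 0.14  ]
 [0.5951 0.0907 0.14  ]
 [0.5751 0.14   0.14  ]] [0.58973474 0.11791834 0.14      ]
bar ang -68.31684265898923 0.05259106852459229
arrow [[0.6114 0.0729 0.034 ]
 [0.6247 0.0357 0.034 ]] -70.31106795156715
cap [[0.62214813 0.01909892 0.139     ]]
[[ 0.245 -0.969 -0.   ]
 [-0.969 -0.245  0.001]
 [-0.001 -0.    -1.   ]]
tool x ang -75.80112203983006
[ 0.00097133 -0.06548741 -0.19819509] [[ 1.    -0.     0.001]
 [ 0.     0.972  0.233]
 [-0.001 -0.233  0.972]] [[348.89900364   0.         284.60916952]
 [  0.         348.89900364 203.05277909]
 [  0.           0.           1.        ]]
```

Request:
{"api": "play_rows", "payload": {
  "moves": [
    [[0,0,-0.05,-0.1,-0.1,-0.02,1],[0,0,-0.1,-0.2,-0.2,-0.06,1],[0,0,-0.15,-0.3,-0.3,-0.1,1],[0,0,-0.2,-0.4,-0.4,-0.15,1],[0,0,-0.25,-0.5,-0.5,-0.2,1],[0,0,-0.3,-0.6,-0.6,-0.2,1],[0,0,-0.35,-0.7,-0.7,-0.2,1],[0,0,-0.4,-0.8,-0.8,-0.2,1],[0,0,-0.45,-0.9,-0.9,-0.2,1],[0,0,-0.5,-1,-1,-0.2,1]]
  ]
}}

```text
clock: 1.1
ee_pos: [0.3709, -0.2395, 0.2471]
orientation: [-0.001, 0.964, -0.264, -0.0]
wrist_force: [0.5, -0.3, 0.2]
grip_width: 0.998
```

```bash
cat >> h.py <<'E'
def go(x,y,z,yaw):
    "fractions of full scale from here to a tool-down pose with tool x at world angle yaw (deg)"
    S=sensors.observe();Rt=rot(S["orientation"]);c,s=np.cos(np.radians(yaw)),np.sin(np.radians(yaw))
    G=np.array([[c,s,0],[s,-c,0],[0,0,-1]])
    print("t",round(S["clock"],2),"pos",S["ee_pos"].round(4),"yaw",np.degrees(np.arctan2(Rt[1,0],Rt[0,0])).round(2),"F",S["wrist_force"].round(1),"w",round(S["grip_width"],3),"q6",S["joint_pos"][5].round(3))
    print("rows:",(R.from_matrix(Rt.T@G).as_rotvec()/(np.pi/2)).round(4),((np.array([x,y,z])-S["ee_pos"])@Rt/.3).round(4))
E
python3 -c "
from h import *
go(.59,.118,.25,22)"
```

```text
t 1.1 pos [ 0.3709 -0.2395  0.2471] yaw -30.63 F [ 0.5 -0.3  0.2] w 0.998 q6 -0.175
rows: [-8.000e-04  3.000e-04 -5.848e-01] [ 0.0213 -1.3976 -0.0085]
```

Request:
{"api": "play_rows", "payload": {
  "moves": [
    [[0,0,-0.06,0,-0.1,0,1],[0,0,-0.12,0,-0.2,0,1],[0,0,-0.18,0,-0.3,0,1],[0,0,-0.24,0,-0.4,0,1],[0,0,-0.3,0,-0.5,0,1],[0,0,-0.36,0,-0.6,0,1],[0,0,-0.42,0,-0.7,0,1],[0,0,-0.48,0,-0.8,0,1],[0,0,-0.54,0,-0.9,0,1],[0,0,-0.58,0,-1,0,1]]
  ]
}}

```text
clock: 2.1
ee_pos: [0.5241, 0.0198, 0.2472]
orientation: [-0.001, 0.982, 0.189, -0.0]
wrist_force: [-0.7, 0.3, 0.3]
grip_width: 1.0
```

```bash
python3 -c "
from h import *
go(.59,.118,.25,22)
P=viewer.camera_params('wrist'); im=viewer.camera('wrist'); cv2.imwrite('pics/w1.png',im); np.save('w1.npy',P,allow_pickle=True); print(P)"
```

```text
t 2.1 pos [0.5241 0.0198 0.2472] yaw 21.79 F [-0.7  0.3  0.3] w 1.0 q6 -0.458
rows: [-0.0009  0.0001 -0.0023] [ 0.3255 -0.2222 -0.0092]
{'mtx': array([[348.89900364,   0.        , 284.60916952],
       [  0.        , 348.89900364, 203.05277909],
       [  0.        ,   0.        ,   1.        ]]), 'xyz': array([0.50051491, 0.07927919, 0.44541786]), 'attitude': array([0.11501286, 0.97521797, 0.18773816, 0.0218253 ])}
```

View pics/w1.png

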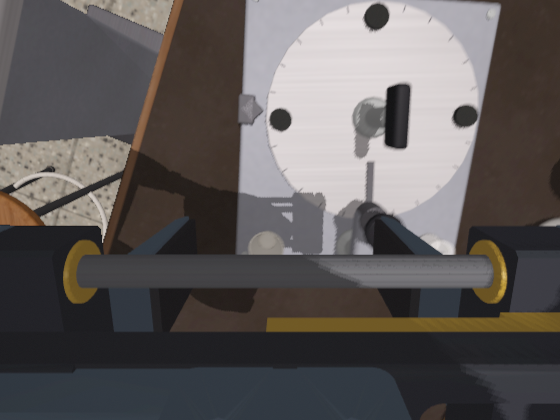

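The wrist view shows the bar at about (399,116), running nearly along the image column, the nose tip at (262,110), and the pads at (376,16), (281,119) and (465,116). I'll measure these.

Run:
```python
from h import *
P=np.load('w1.npy',allow_pickle=True).item(); im=cv2.imread('pics/w1.png'); g=im.max(2)
m=(g<45).astype(np.uint8); m[190:]=0; m[:,:245]=0; m[:,490:]=0
n,_,st,ce=cv2.connectedComponentsWithStats(m)
for i in range(1,n):
    if st[i,4]>80: print(st[i],ce[i].round(1),ray(P,ce[i],.04).round(4))
print("nose",ray(P,[(262.5,110)],.034).round(4))
pad=ray(P,[(376,16),(280.5,119.5),(465,116)],.04)[:,:2]
s=np.linalg.solve(np.c_[2*pad,np.ones(3)],(pad**2).sum(1));print("centre",s[:2],np.sqrt(s[2]+s[:2]@s[:2]))
cv2.imwrite('pics/w1c.png',cv2.resize(im[0:250,230:510],None,fx=2.4,fy=2.4,interpolation=cv2.INTER_CUBIC))
```

```text
[385  85  14  62 618] [391.2 115.8] [[0.6103 0.1277 0.04  ]]
nose [[0.4729 0.0798 0.034 ]]
centre [0.59149061 0.11861818] 0.10400418328049173
```

View pics/w1c.png

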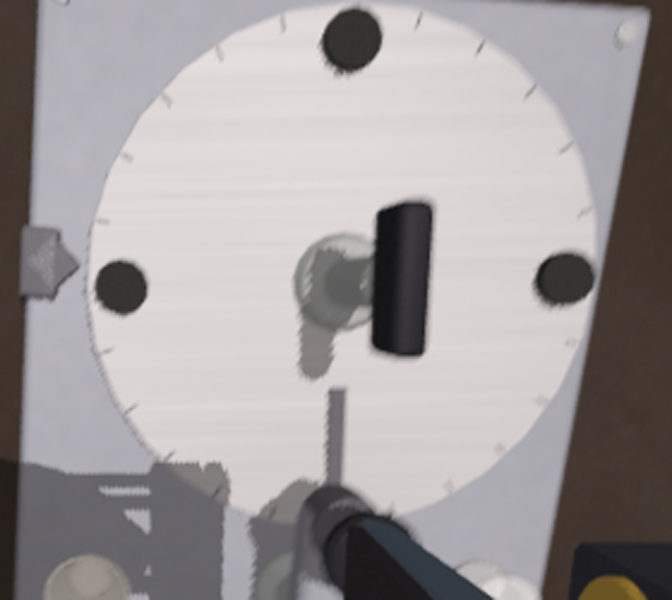

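Run:
```python
from h import *
P=np.load('w1.npy',allow_pickle=True).item()
cp=lambda a:[(x/2.4+230-.3,y/2.4-.3) for x,y in a]
C=np.array([.591,.1186])
def ang(d):return np.degrees(np.arctan2(d[...,1],d[...,0]))
b=ray(P,cp([(407,203),(432,205),(424,354),(398,355)]),.14);print(b.round(4),b.mean(0).round(4),ang(b[2]-b[1]),ang(b[3]-b[0]))
a=ray(P,cp([(337.5,388),(335.5,480)]),.034);print("arrow",ang(a[1]-a[0]),ang(a[:,:2]-C))
n=ray(P,cp([(79,264)]),.034)[:,:2]-C;print("nose",n,ang(n))
go(.591,.1185,.2,22)
```

```text
[[0.5783 0.1412 0.14  ]
 [0.5867 0.1438 0.14  ]
 [0.6069 0.0968 0.14  ]
 [0.5984 0.093  0.14  ]] [0.5926 0.1187 0.14  ] -66.66883043981278 -67.40039579045677
arrow -66.18504957847436 [-65.78195598 -65.97432436]
nose [[-0.11808139 -0.03848732]] [-161.94719353]
t 2.15 pos [0.526  0.0229 0.2471] yaw 22.05 F [-0.5  2.1 -1.7] w 0.998 q6 -0.457
rows: [-0.0015 -0.0008  0.0005] [ 0.3204 -0.2138  0.1579]
```

Request:
{"api": "play_rows", "payload": {
  "moves": [
    [[0,0,-0.005,0.08,-0.05,0.02,1],[0,0,-0.01,0.16,-0.11,0.06,1],[0,0,-0.019,0.24,-0.16,0.1,1],[0,0,-0.019,0.32,-0.214,0.14,1],[0,0,-0.019,0.32,-0.214,0.16,1],[0,0,-0.019,0.32,-0.214,0.22,1],[0,0,-0.019,0.32,-0.214,0.3,1],[0,0,-0.019,0.32,-0.214,0.38,1],[0,0,-0.019,0.32,-0.214,0.45,1],[0,0,-0.019,0.32,-0.214,0.474,1]]
  ]
}}

```text
clock: 3.15
ee_pos: [0.5894, 0.1182, 0.1032]
orientation: [-0.001, 0.979, 0.206, -0.001]
wrist_force: [-0.4, 0.1, 1.1]
grip_width: 1.003
```

```bash
python3 -c "
from h import *
go(.591,.1185,.105,23.7)"
```

```text
t 3.15 pos [0.5894 0.1182 0.1032] yaw 23.74 F [-0.4  0.1  1.1] w 1.003 q6 -0.319
rows: [-0.0021  0.0012  0.0004] [ 0.0054  0.0012 -0.0061]
```

Request:
{"api": "play_rows", "payload": {
  "moves": [
    [[0,0,0,0.005,0,-0.005,0.5],[0,0,0,0.005,0,-0.005,0.3],[0,0,0,0.005,0,-0.005,0.1],[0,0,0,0.005,0,-0.005,0],[0,0,0,0.005,0,-0.005,0],[0,0,0,0.005,0,-0.005,0],[0,0,0,0.005,0,-0.005,0],[0,0,0,0.005,0,-0.005,0],[0,0,0,0.005,0,-0.005,0],[0,0,0,0.005,0,-0.005,0]]
  ],
  "squeeze": 25
}}

```text
clock: 4.15
ee_pos: [0.5908, 0.1188, 0.1047]
orientation: [-0.001, 0.979, 0.206, -0.001]
wrist_force: [9.8, 4.3, -2.5]
grip_width: 0.154
```

```bash
python3 -c "
from h import *
go(.591,.1185,.105,23.7-96); print(sensors.observe()['wrist_torque'])"
```

```text
t 4.15 pos [0.5908 0.1188 0.1047] yaw 23.73 F [ 9.8  4.3 -2.5] w 0.154 q6 -0.318
rows: [-6.000e-04  2.600e-03  1.067e+00] [ 0.0002  0.0012 -0.0012]
[ 0.90683824 -2.06190289 -0.28366288]
```

Request:
{"api": "play_rows", "payload": {
  "moves": [
    [[0,0,0.03,0.003,0,0,0],[0,0,0.08,0.003,0,0,0],[0,0,0.13,0.003,0,0,0],[0,0,0.19,0.003,0,0,0],[0,0,0.25,0.003,0,0,0],[0,0,0.31,0.003,0,0,0],[0,0,0.37,0.003,0,0,0],[0,0,0.43,0.003,0,0,0],[0,0,0.48,0.003,0,0,0],[0,0,0.5,0.003,0,0,0]]
  ]
}}

```text
clock: 5.15
ee_pos: [0.5913, 0.1189, 0.1047]
orientation: [-0.001, 0.983, -0.186, -0.002]
wrist_force: [-2.2, -3.7, 2.7]
grip_width: 0.151
```

```bash
python3 -c "
from h import *
go(.5915,.119,.105,23.7-96); print(sensors.observe()['wrist_torque'])"
```

```text
t 5.15 pos [0.5913 0.1189 0.1047] yaw -21.44 F [-2.2 -3.7  2.7] w 0.151 q6 0.471
rows: [0.0009 0.0024 0.5651] [ 0.0004 -0.0005 -0.0012]
[-0.46238498  0.24545368  0.16866882]
```

Request:
{"api": "play_rows", "payload": {
  "moves": [
    [[0,0,0.03,0,0,0,0],[0,0,0.09,0,0,0,0],[0,0,0.16,0,0,0,0],[0,0,0.23,0,0,0,0],[0,0,0.3,0,0,0,0],[0,0,0.37,0,0,0,0],[0,0,0.44,0,0,0,0],[0,0,0.51,0,0,0,0],[0,0,0.55,0,0,0,0],[0,0,0.565,0,0,0,0]]
  ]
}}

```text
clock: 6.15
ee_pos: [0.5916, 0.1185, 0.1047]
orientation: [0.0, 0.807, -0.591, -0.002]
wrist_force: [1.4, -4.5, -1.7]
grip_width: 0.152
```

Run:
```python
from h import *
go(.5915,.119,.105,23.7-96)
cv2.imwrite('pics/t2.png',cv2.resize(viewer.camera('top')[130:300,145:345],None,fx=3.5,fy=3.5,interpolation=cv2.INTER_CUBIC))
s=viewer.camera('scene'); cv2.imwrite('pics/s2.png',cv2.resize(s[200:370,110:350],None,fx=3.2,fy=3.2,interpolation=cv2.INTER_CUBIC))
```

```text
t 6.15 pos [0.5916 0.1185 0.1047] yaw -72.4 F [ 1.4 -4.5 -1.7] w 0.152 q6 1.36
rows: [ 0.0015  0.0014 -0.0011] [-0.0017 -0.0001 -0.0011]
```

View pics/s2.png

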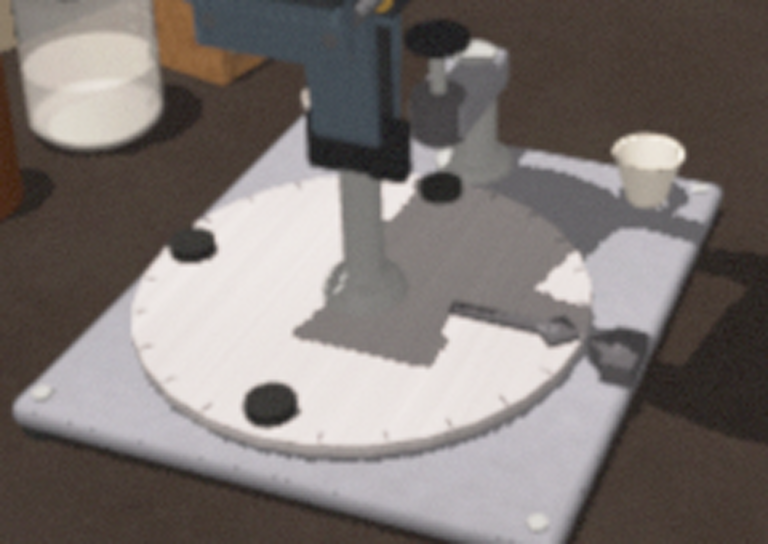

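The scene crop shows the arrow tip at about (582,332), almost touching the nose tip at (588,342). I'll measure the gap.

Run:
```python
from h import *
P=viewer.camera_params('scene')
cp=lambda a:[(x/3.2+110-.35,y/3.2+200-.35) for x,y in a]
C=np.array([.5912,.1186])
p=ray(P,cp([(453,306),(550,329),(581,333),(588,341)]),.034)[:,:2]-C
print(p.round(4),np.linalg.norm(p,axis=1).round(4),np.degrees(np.arctan2(p[:,1],p[:,0])).round(2))
print("cap",ray(P,cp([(438,38)]),.139), "tail/corners",ray(P,cp([(18,408),(720,190)]),.02).round(4))
s=viewer.camera('scene'); cv2.imwrite('pics/s3.png',cv2.resize(s[285:330,240:320],None,fx=9,fy=9,interpolation=cv2.INTER_CUBIC))
```

```text
[[-0.0471 -0.0179]
 [-0.0993 -0.0335]
 [-0.1139 -0.0406]
 [-0.1206 -0.0374]] [0.0504 0.1048 0.1209 0.1263] [-159.21 -161.36 -160.37 -162.77]
cap [[0.61799458 0.02335282 0.139     ]] tail/corners [[ 0.6705  0.282   0.02  ]
 [ 0.5041 -0.1067  0.02  ]]
```

View pics/s3.png

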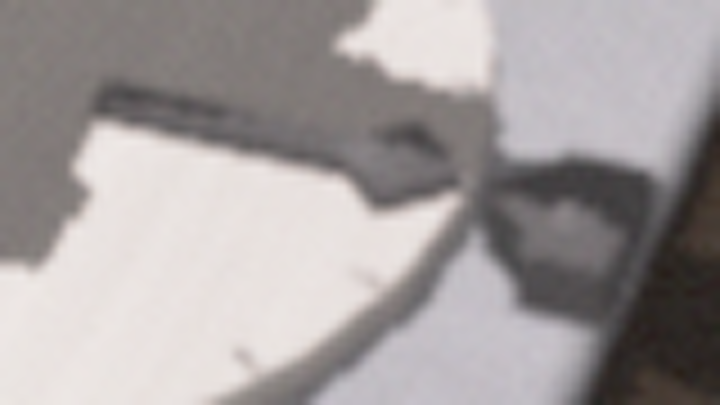

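Run:
```python
from h import *
P=viewer.camera_params('scene')
cp=lambda a:[(x/9+240-.44,y/9+285-.44) for x,y in a]
C=np.array([.5912,.1186])
X=ray(P,cp([(100,103),(345,152),(462,178),(487,192)]),.034)[:,:2];p=X-C
print(p.round(4),np.linalg.norm(p,axis=1).round(4),np.degrees(np.arctan2(p[:,1],p[:,0])).round(2)); d=X[2]-X[0]; print(np.degrees(np.arctan2(d[1],d[0])))
P=viewer.camera_params('top');print("proj",proj(P,[[.622,.019,.139]]))
```

```text
[[-0.0478 -0.0158]
 [-0.0929 -0.032 ]
 [-0.1145 -0.0389]
 [-0.1205 -0.0384]] [0.0503 0.0983 0.1209 0.1264] [-161.74 -161.   -161.21 -162.33]
-160.8401417778034
proj [[274.68722145 183.72210536]]
```

View pics/t2.png

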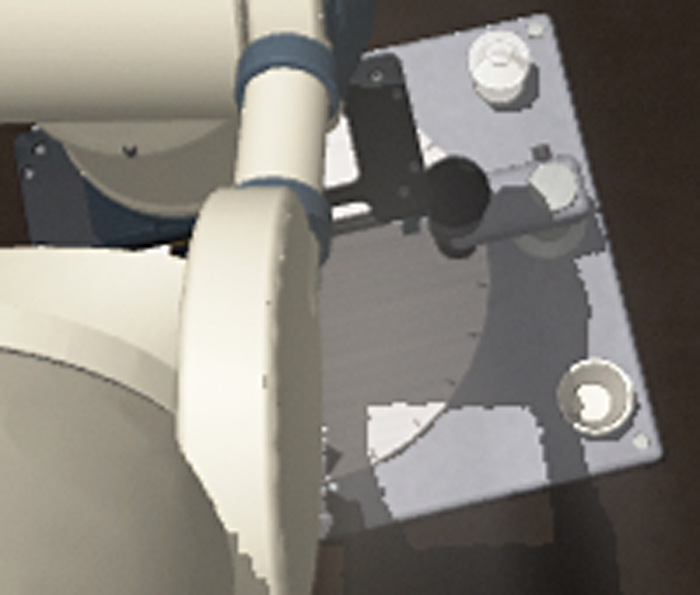

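The arrow is about 1° short. I'll make a small trim turn, then release.

Request:
{"api": "play_rows", "payload": {
  "moves": [
    [[0,0,0.006,0,0,0,0],[0,0,0.011,0,0,0,0],[0,0,0.011,0,0,0,0],[0,0,0.011,0,0,0,0],[0,0,0.011,0,0,0,0],[0,0,0.011,0,0,0,0.2],[0,0,0.011,0,0,0,0.4],[0,0,0.011,0,0,0,0.5],[0,0,0.011,0,0,0,0.5],[0,0,0.011,0,0,0,0.5]]
  ]
}}

```text
clock: 7.3
ee_pos: [0.5916, 0.1186, 0.1046]
orientation: [0.0, 0.803, -0.596, -0.002]
wrist_force: [0.8, 0.4, 0.3]
grip_width: 0.49
```

Run:
```python
from h import *
go(.5915,.119,.2,-72.4)
```

```text
t 7.3 pos [0.5916 0.1186 0.1046] yaw -73.2 F [0.8 0.4 0.3] w 0.49 q6 1.375
rows: [ 0.0017  0.0014 -0.0089] [-0.002   0.0006 -0.3179]
```

Request:
{"api": "play_rows", "payload": {
  "moves": [
    [[0,0,0,0,0,-0.05,0.5],[0,0,0,0,0,-0.12,0.5],[0,0,0,0,0,-0.2,0.5],[0,0,0,0,0,-0.28,0.5],[0,0,0,0,0,-0.32,0.5],[0,0,0,0.08,0,-0.32,0.3],[0,0,0,0.18,0,-0.32,0.1],[0,0,0,0.28,0,-0.32,0],[0,0,0,0.345,0,-0.32,0],[0,0,0,0.345,0,-0.32,0]]
  ]
}}

```text
clock: 8.3
ee_pos: [0.6222, 0.0172, 0.1999]
orientation: [0.001, 0.802, -0.597, -0.002]
wrist_force: [0.7, 0.9, 0.5]
grip_width: 0.093
```

Run:
```python
from h import *
go(.622,.019,.2,-73.2)
w=viewer.camera('wrist');P=viewer.camera_params('wrist');np.save('w4.npy',P,allow_pickle=True)
t=viewer.camera('scene'); t=cv2.resize(t[200:345,150:310],None,fx=2.5,fy=2.5,interpolation=cv2.INTER_CUBIC)
cv2.imwrite('pics/w4.png',np.hstack([cv2.copyMakeBorder(w[::1,:400],0,0,0,0,0),cv2.copyMakeBorder(t,0,420-t.shape[0],0,0,0)]));print(t.shape)
```

```text
t 8.3 pos [0.6222 0.0172 0.1999] yaw -73.33 F [0.7 0.9 0.5] w 0.093 q6 1.211
rows: [ 0.0019  0.0013 -0.0014] [-0.0058 -0.001  -0.0004]
(362, 400, 3)
```

View pics/w4.png

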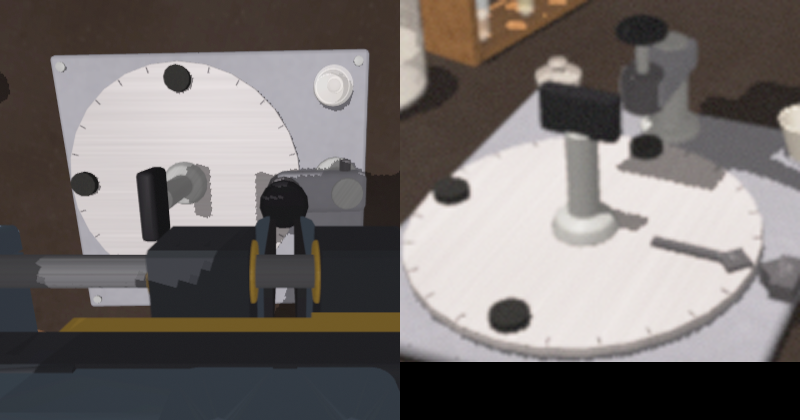

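The arrow now lines up with the nose: arrow tip about (755,266), nose about (760,266). In the wrist view the cap is centred near (284,202), between the fingers.

Run:
```python
from h import *
P=np.load('w4.npy',allow_pickle=True).item()
print(ray(P,[(284,178),(284,202),(260,202),(308,202)],.139).round(4))
Q=viewer.camera_params('scene'); cp=lambda a:[((x-400)/2.5+150-.3,y/2.5+200-.3) for x,y in a]
p=ray(Q,cp([(653,241),(754,265),(760,266)]),.034)[:,:2]; print(p.round(4)); p=p-[.5912,.1186]; print(np.degrees(np.arctan2(p[:,1],p[:,0])))
```

```text
[[0.6434 0.0245 0.139 ]
 [0.6257 0.0192 0.139 ]
 [0.6204 0.0367 0.139 ]
 [0.6309 0.0017 0.139 ]]
[[0.543  0.1028]
 [0.4741 0.0822]
 [0.4704 0.0807]]
[-161.87045678 -162.73811148 -162.56369179]
```

Request:
{"api": "play_rows", "payload": {
  "moves": [
    [[0,0,0,-0.004,-0.008,0.02,0],[0,0,0,-0.004,-0.008,0.05,0],[0,0,0,-0.004,-0.008,0.08,0],[0,0,0,-0.004,-0.008,0.11,0],[0,0,0,-0.004,-0.008,0.14,0],[0,0,0,-0.004,-0.008,0.16,0],[0,0,0,-0.004,-0.008,0.175,0],[0,0,0,-0.004,-0.008,0.183,0],[0,0,0,-0.004,-0.008,0.183,0],[0,0,0,-0.004,-0.008,0.183,0]]
  ]
}}

```text
clock: 9.4
ee_pos: [0.6235, 0.0214, 0.1454]
orientation: [0.0, 0.803, -0.597, -0.002]
wrist_force: [0.7, -0.1, 0.1]
grip_width: 0.005
```

Run:
```python
from h import *
go(.624,.019,.114,-73.3)
```

```text
t 9.4 pos [0.6235 0.0214 0.1454] yaw -73.24 F [ 0.7 -0.1  0.1] w 0.005 q6 1.215
rows: [0.0017 0.0017 0.0006] [0.0084 0.0004 0.1047]
```

Request:
{"api": "play_rows", "payload": {
  "moves": [
    [[0,0,0,0.006,0,0.01,0],[0,0,0,0.006,0,0.02,0],[0,0,0,0.006,0,0.03,0],[0,0,0,0.006,0,0.04,0],[0,0,0,0.006,0,0.05,0],[0,0,0,0.006,0,0.06,0],[0,0,0,0.006,0,0.07,0],[0,0,0,0.006,0,0.08,0],[0,0,0,0.006,0,0.09,0],[0,0,0,0.006,0,0.095,0]]
  ]
}}

```text
clock: 10.4
ee_pos: [0.6238, 0.0197, 0.1165]
orientation: [0.0, 0.803, -0.597, -0.002]
wrist_force: [-0.3, 1.0, 0.3]
grip_width: 0.004
```

Run:
```python
from h import *
go(.624,.019,.114,-73.3)
```

```text
t 10.4 pos [0.6238 0.0197 0.1165] yaw -73.25 F [-0.3  1.   0.3] w 0.004 q6 1.213
rows: [0.0019 0.0018 0.0006] [ 0.0025 -0.0001  0.0084]
```

At z = 0.1165 the wrist reads no force, though about 8 N is expected. I'll look before going on.

Run:
```python
from h import *
w=viewer.camera('wrist')[140:350,200:400]; t=viewer.camera('scene')[180:280,200:300]; u=viewer.camera('top')[150:230,230:340]
f=lambda a:cv2.resize(a,(400,int(a.shape[0]*400/a.shape[1])),interpolation=cv2.INTER_CUBIC)
a,b=f(w),f(t); H=max(len(a),len(b)); p=lambda a:cv2.copyMakeBorder(a,0,H-len(a),0,0,0)
cv2.imwrite('pics/p5.png',np.hstack([p(a),p(b)]));cv2.imwrite('pics/p5t.png',f(u)); print(sensors.observe()['wrist_force'],sensors.observe()['wrist_torque'])
```

```text
[0.27514135 0.22553269 0.37975798] [-0.00931093 -0.01620217 -0.02514731]
```

View pics/p5.png

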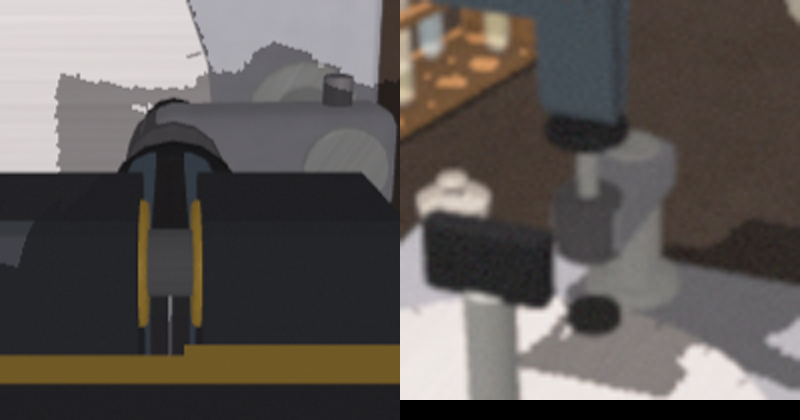

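Run:
```python
from h import *
Q=viewer.camera_params('scene');W=viewer.camera_params('wrist');T=viewer.camera_params('top')
S=sensors.observe(); print(S["ee_pos"],S["clock"])
X=np.array([S["ee_pos"],[.624,.019,.139],[.624,.019,.117],[.622,.019,.139]])
for n,P in(("scene",Q),("wrist",W),("top",T)): print(n,proj(P,X).round(1).tolist())
```

```text
[0.62388913 0.01972616 0.11683061] 10.55
scene [[245.5, 220.9], [245.5, 209.8], [245.7, 220.6], [246.4, 210.1]]
wrist [[282.7, 232.2], [283.8, 245.5], [283.9, 232.4], [282.7, 248.9]]
top [[274.6, 185.9], [274.8, 182.7], [275.0, 185.9], [274.7, 183.7]]
```

View pics/p5t.png

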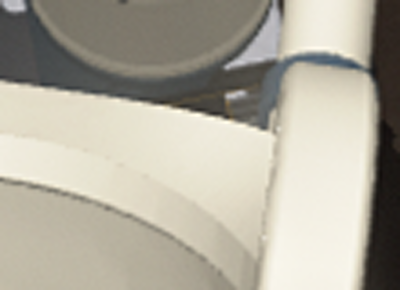

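Run:
```python
from h import *
a=cv2.imread('pics/scene0.png'); b=viewer.camera('scene'); cv2.imwrite('pics/s6.png',b)
print("rows: up-frame BGR | now BGR at cols 240,246,252")
for r in range(198,236,1): print(r,*[a[r,c].tolist() for c in(240,246,252)],'|',*[b[r,c].tolist() for c in(240,246,252)])
```

```text
rows: up-frame BGR | now BGR at cols 240,246,252
198 [54, 60, 71] [51, 58, 69] [48, 56, 69] | [86, 76, 69] [82, 76, 66] [80, 74, 65]
199 [55, 60, 70] [49, 57, 68] [53, 59, 70] | [85, 76, 68] [83, 76, 66] [80, 72, 65]
200 [52, 60, 71] [55, 60, 73] [51, 56, 69] | [84, 76, 67] [82, 75, 65] [79, 70, 62]
201 [54, 63, 72] [56, 60, 71] [52, 59, 71] | [83, 75, 67] [87, 79, 69] [80, 73, 67]
202 [54, 58, 71] [52, 60, 72] [45, 52, 65] | [83, 78, 67] [85, 78, 70] [77, 72, 63]
203 [52, 57, 67] [50, 59, 69] [51, 59, 69] | [88, 80, 72] [86, 78, 69] [79, 74, 66]
204 [50, 57, 68] [53, 60, 71] [50, 57, 67] | [84, 75, 66] [85, 76, 69] [82, 75, 68]
205 [51, 60, 70] [51, 54, 62] [52, 58, 70] | [83, 75, 66] [85, 75, 67] [81, 73, 67]
206 [48, 54, 64] [52, 52, 52] [53, 56, 64] | [82, 75, 66] [87, 78, 70] [83, 74, 66]
207 [46, 48, 54] [48, 47, 50] [47, 47, 49] | [74, 69, 60] [84, 75, 67] [80, 70, 64]
208 [46, 43, 46] [50, 47, 51] [45, 44, 46] | [55, 52, 49] [72, 69, 61] [80, 73, 65]
209 [48, 47, 48] [50, 50, 49] [44, 43, 44] | [42, 37, 39] [62, 57, 54] [74, 68, 61]
210 [51, 47, 50] [46, 43, 49] [53, 47, 49] 
[... 1542 characters left out ...]
3, 125] [63, 62, 67]
228 [77, 78, 81] [113, 114, 117] [63, 64, 66] | [65, 64, 65] [114, 119, 120] [65, 63, 64]
229 [93, 94, 97] [90, 91, 93] [65, 63, 65] | [63, 62, 66] [92, 94, 95] [66, 63, 66]
230 [101, 98, 102] [71, 69, 70] [64, 60, 64] | [58, 58, 63] [68, 64, 68] [68, 67, 71]
231 [92, 92, 95] [83, 83, 86] [65, 62, 65] | [67, 65, 69] [65, 64, 69] [68, 69, 70]
232 [74, 74, 77] [90, 90, 93] [68, 66, 69] | [63, 64, 67] [67, 65, 71] [71, 68, 71]
233 [74, 69, 75] [75, 74, 76] [69, 69, 70] | [68, 68, 70] [68, 69, 71] [70, 70, 71]
234 [73, 72, 72] [73, 75, 77] [69, 68, 70] | [69, 65, 68] [68, 69, 72] [69, 69, 72]
235 [75, 72, 77] [75, 73, 75] [65, 63, 64] | [70, 70, 71] [70, 70, 73] [72, 71, 74]
```

The cap hasn't moved, and the fingertips end at its top. So the closed fingertips sit about 20 mm higher than the TCP reading suggests. I'll go down in small steps and watch the force.

Request:
{"api": "play_rows", "payload": {
  "moves": [
    [[0,0,0,0,0,0.003,0],[0,0,0,0,0,0.006,0],[0,0,0,0,0,0.009,0],[0,0,0,0,0,0.012,0],[0,0,0,0,0,0.015,0],[0,0,0,0,0,0.018,0],[0,0,0,0,0,0.021,0],[0,0,0,0,0,0.024,0],[0,0,0,0,0,0.027,0],[0,0,0,0,0,0.027,0]]
  ]
}}

```text
clock: 11.6
ee_pos: [0.624, 0.0197, 0.1088]
orientation: [0.0, 0.803, -0.597, -0.002]
wrist_force: [-1.2, 0.6, 5.1]
grip_width: 0.009
```

```bash
cat >> h.py <<'E'
def capcheck():
    b=viewer.camera('scene').astype(int)
    r=b[205:245,244:248].max(2).mean(1); k=[205+i for i in range(40) if r[i]<48]
    print("black rows",k[0] if k else None,k[-1] if k else None)
E
python3 - <<'E'
from h import *
go(.624,.019,.109,-73.3); capcheck(); print(sensors.observe()['wrist_torque'].round(2))
E
```

```text
t 11.6 pos [0.624  0.0197 0.1088] yaw -73.25 F [-1.2  0.6  5.1] w 0.009 q6 1.213
rows: [0.0016 0.0017 0.0006] [ 0.0024  0.0005 -0.0007]
black rows 214 218
[0.02 0.19 0.03]
```

Contact: 5 N, and the cap is moving. I'll keep pressing gently.

Request:
{"api": "play_rows", "payload": {
  "moves": [
    [[0,0,0,0,0,0.006,0],[0,0,0,0,0,0.012,0],[0,0,0,0,0,0.018,0],[0,0,0,0,0,0.024,0],[0,0,0,0,0,0.03,0],[0,0,0,0,0,0.036,0],[0,0,0,0,0,0.042,0],[0,0,0,0,0,0.048,0],[0,0,0,0,0,0.053,0],[0,0,0,0,0,0.053,0]]
  ]
}}

```text
clock: 12.65
ee_pos: [0.624, 0.0197, 0.093]
orientation: [0.0, 0.803, -0.597, -0.002]
wrist_force: [-2.0, 0.1, 6.6]
grip_width: 0.005
```

Run:
```python
from h import *
go(.624,.019,.089,-73.3); capcheck(); print(sensors.observe()['wrist_torque'].round(2))
```

```text
t 12.65 pos [0.624  0.0197 0.093 ] yaw -73.24 F [-2.   0.1  6.6] w 0.005 q6 1.213
rows: [0.0015 0.0016 0.0006] [0.0023 0.0007 0.0135]
black rows 222 226
[-0.02  0.35  0.03]
```

Request:
{"api": "play_rows", "payload": {
  "moves": [
    [[0,0,0,0,0,0.002,0],[0,0,0,0,0,0.004,0],[0,0,0,0,0,0.006,0],[0,0,0,0,0,0.008,0],[0,0,0,0,0,0.01,0],[0,0,0,0,0,0.012,0],[0,0,0,0,0,0.014,0],[0,0,0,0,0,0.016,0],[0,0,0,0,0,0.016,0],[0,0,0,0,0,0.016,0]]
  ]
}}

```text
clock: 13.7
ee_pos: [0.624, 0.0197, 0.0886]
orientation: [0.0, 0.803, -0.597, -0.002]
wrist_force: [-2.4, 0.0, 8.7]
grip_width: 0.003
```

Run:
```python
from h import *
go(.624,.019,.089,-73.3); capcheck(); print(sensors.observe()['wrist_torque'].round(2))
```

```text
t 13.7 pos [0.624  0.0197 0.0886] yaw -73.24 F [-2.4  0.   8.7] w 0.003 q6 1.213
rows: [0.0014 0.0015 0.0006] [ 0.0023  0.0008 -0.0014]
black rows 224 229
[-0.03  0.46 -0.01]
```

Request:
{"api": "play_rows", "payload": {
  "moves": [
    [[0,0,0,0,0,0.002,0],[0,0,0,0,0,0.004,0],[0,0,0,0,0,0.006,0],[0,0,0,0,0,0.008,0],[0,0,0,0,0,0.01,0],[0,0,0,0,0,0.01,0],[0,0,0,0,0,0.01,0],[0,0,0,0,0,0.01,0],[0,0,0,0,0,0.01,0],[0,0,0,0,0,0.01,0]]
  ]
}}

```text
clock: 14.75
ee_pos: [0.6242, 0.0197, 0.0875]
orientation: [-0.0, 0.803, -0.597, -0.001]
wrist_force: [-10.5, -0.3, 33.5]
grip_width: 0.005
```

Run:
```python
from h import *
go(.624,.019,.12,-73.3); capcheck(); print(sensors.observe()['wrist_torque'].round(2))
```

```text
t 14.75 pos [0.6242 0.0197 0.0875] yaw -73.24 F [-10.5  -0.3  33.5] w 0.005 q6 1.213
rows: [0.0006 0.0012 0.0007] [ 0.0019  0.0015 -0.1084]
black rows 224 229
[ 0.11  2.05 -0.02]
```

At the end stop (33 N). Now a slow return, about 2 mm per row.

Request:
{"api": "play_rows", "payload": {
  "moves": [
    [[0,0,0,0,0,-0.002,0],[0,0,0,0,0,-0.006,0],[0,0,0,0,0,-0.012,0],[0,0,0,0,0,-0.018,0],[0,0,0,0,0,-0.024,0],[0,0,0,0,0,-0.03,0],[0,0,0,0,0,-0.036,0],[0,0,0,0,0,-0.042,0],[0,0,0,0,0,-0.048,0],[0,0,0,0,0,-0.053,0]]
  ]
}}

```text
clock: 15.8
ee_pos: [0.624, 0.0197, 0.1035]
orientation: [-0.0, 0.803, -0.596, -0.001]
wrist_force: [-2.2, -0.5, 5.3]
grip_width: 0.004
```

Request:
{"api": "play_rows", "payload": {
  "moves": [
    [[0,0,0,0,0,-0.006,0],[0,0,0,0,0,-0.012,0],[0,0,0,0,0,-0.018,0],[0,0,0,0,0,-0.024,0],[0,0,0,0,0,-0.03,0],[0,0,0,0,0,-0.036,0],[0,0,0,0,0,-0.042,0],[0,0,0,0,0,-0.048,0],[0,0,0,0,0,-0.054,0],[0,0,0,0,0,-0.06,0]]
  ]
}}

```text
clock: 16.8
ee_pos: [0.6241, 0.0197, 0.1216]
orientation: [-0.0, 0.803, -0.596, -0.001]
wrist_force: [-0.2, -0.5, -0.4]
grip_width: 0.006
```

Run:
```python
from h import *
go(.624,.019,.2,-73.3); capcheck()
```

```text
t 16.8 pos [0.6241 0.0197 0.1216] yaw -73.24 F [-0.2 -0.5 -0.4] w 0.006 q6 1.213
rows: [0.0008 0.0013 0.0007] [ 0.0016  0.0012 -0.2612]
black rows 208 217
```

The plunger is up and the force is zero. I'll retreat upward and check the final state.

Request:
{"api": "play_rows", "payload": {
  "moves": [
    [[0,0,0,0,0,-0.02,0],[0,0,0,0,0,-0.08,0],[0,0,0,0,0,-0.16,0],[0,0,0,0,0,-0.25,0],[0,0,0,0,0,-0.33,0],[0,0,0,0,0,-0.4,0],[0,0,0,0,0,-0.45,0],[0,0,0,0,0,-0.45,0],[0,0,0,0,0,-0.45,0],[0,0,0,0,0,-0.45,0]]
  ]
}}

```text
clock: 17.85
ee_pos: [0.6239, 0.0195, 0.256]
orientation: [0.0, 0.803, -0.596, -0.002]
wrist_force: [-0.5, 0.2, -0.2]
grip_width: 0.003
```

Run:
```python
from h import *
go(.624,.019,.2,-73.3); capcheck()
s=viewer.camera('scene'); cv2.imwrite('pics/s9.png',cv2.resize(s[190:370,110:350],None,fx=3.2,fy=3.2,interpolation=cv2.INTER_CUBIC))
```

```text
t 17.85 pos [0.6239 0.0195 0.256 ] yaw -73.24 F [-0.5  0.2 -0.2] w 0.003 q6 1.213
rows: [0.0015 0.0015 0.0007] [ 0.0022 -0.0002  0.1865]
black rows 206 217
```

View pics/s9.png

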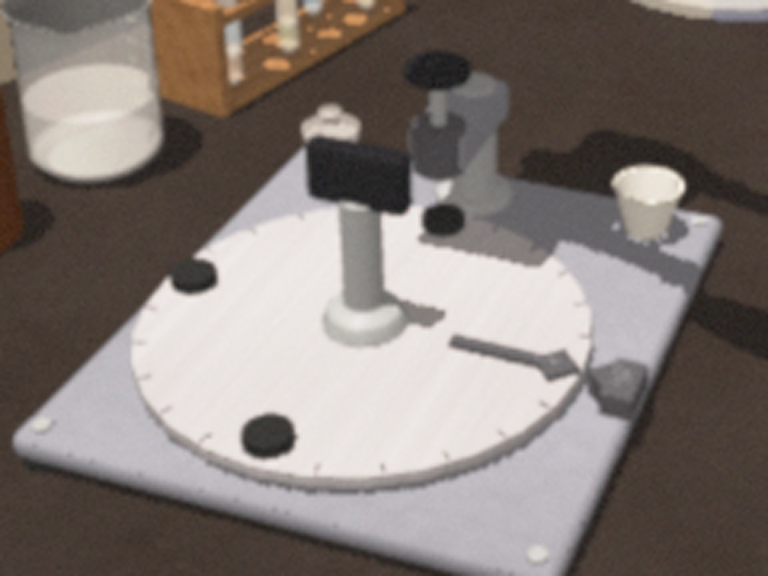

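The arrow tip at (583,370) meets the nose at (588,372). The cap is up, the crucible and bottle are in place, and the arm is clear.

```bash
python3 -c "
from plant import robot
print(robot.finish_job())"
```

```text
the job is handed in; nothing more can be done
None
```

The table is turned to the index, the plunger was pressed to its end stop and brought back up slowly, and the job is handed in. The last motion ended at 17.9 s of the 72 s allowed; no verdict was reported.

- **Turntable:** I gripped the bar knob and turned the table clockwise about 97°, including a 1° trim, then released it. Measured in the scene camera after release, the arrow was at -162.7° and the nose at -162.6°, so the tips line up to well under 7 mm. In the last picture they still meet.
- **Plunger:** I pressed it with closed fingers until the force jumped from 9 N to 33 N with no further movement, which is the end stop. I raised it at about 0.02 m/s. The cap's lower edge in the last picture is within a pixel of its starting row (about 2 mm per row), so the plunger reads as fully up.
- **Crucible and weighing bottle:** Both look undisturbed in the last picture, and the arm was clear with no force on it. I judged this by eye and did not measure their positions.

**One disagreement:** contact with the cap came with the TCP reading about 0.114 m instead of the expected 0.139 m. The closed fingertips therefore end about 25 mm above the reported TCP. I found this when the force stayed at zero where about 8 N was expected, and from there pressed by force and camera instead of the reading.

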